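Fit a new filter cassette through the spring flaps of a water filter tank

ROBOT

A 6-joint arm with a two-finger parallel gripper is mounted at the origin on a cart in front of the work surface, level with it; the furniture and walls round the work are solid. World frame = base frame: x ahead of the robot, y to its left, z up, the work surface at z = 0. Lengths are in mm, angles in rad, forces in N, time in s.
With the tool pointing down it reaches from about 275 to 1000 mm from the base axis. Payload 8.4 kg.
Tool frame: the origin (TCP) lies at the very end of the fingers, on their centre line; the grasp point (between the pads) lies 19 mm behind it; z points along the fingers, y is the line along which they close (so a half turn about z gives the same grasp; the last joint's range is limited). The gripper opens to 85 mm and grips with 20 to 120 N. Pads are 22 mm wide; open, the fingers measure 114 mm over their backs; the gripper's body (76 mm by 85 mm) begins 54 mm behind the grasp point. The pads swing forward as they close: fully open they stand 13 mm farther back than shut.
Start: joints at [1.199, 0.353, 1.633, -0, 1.155, -0.002], TCP at [225.892, 582.753, 231.281] pointing down, gripper open.
Joint ranges: [-2.63, 2.63], [-0.92, 2.1], [0.06, 2.66], [-1.3, 4.44], [0, 2.69], [-3.02, 3.02]. Speed limits (rad/s): [2.22, 2.22, 2.79, 3.14, 3.14, 3.14].

INTERFACE

Orientations are given as [roll, pitch, yaw] about the fixed x, y, z axes, in that order (R = Rz(yaw) Ry(pitch) Rx(roll)).
In Python, from rig import sensors, grab_frame, camera_params, order gives the robot as it stands. The module is installed in compiled form; this text tells all that it offers.
- The arm moves only by the tool move_arm, never from a script. Its argument "motion" is a list of rows, each a list of 7 numbers: the turn, a rotation vector about the tool's x, y, z in fractions of the full range, 1 being 2 rad, then the shift along the tool's x, y, z in fractions of the full range, 1 being 0.8 m, then the finger opening in m, from 0 to 0.0854. A call has 1 to 8 rows; each row is the pose to reach, as a shift and turn from the pose commanded when the call began, along the tool's axes at that moment; what a row does not reach only later rows make up. A row lasts 1/8 s, in which the tool goes at most 62.5 mm and 10.7 degrees, less where a joint would pass 70% of its speed; a pose out of reach is approached as far as the arm can. A call with a gripper value outside its range is refused whole. The fingers move at their own pace and stop on an object; "grip_force" is the grip in N (left out, the last holds). Time passes only in rows, so rows that repeat a pose let the fingers close. It gives the time, the measured TCP pose, the force, the opening and the grip force at its end, in the units of the state.
- sensors.sense(): the state, without advancing time (a new reading comes with each control period).
- grab_frame(name): name is "scene" or "top" or "wrist"; returns (picture, depth): 420x560x3 uint8, red, green, blue; 420x560 float32, mm along the optical axis (not along the pixel's ray), 0 where there is no reading.
- camera_params(name): a dict with "camera_matrix" (3x3 intrinsics, pixels), "world_from_camera" (4x4, takes a point from camera to world coordinates). Camera axes: x right, y down, z forward; pixel columns grow to the right and rows downward; lengths in mm; the calibration is good to about 2 mm. A picture is of the moment at which its call begins: read the wrist's pose just before it. camera_params takes no time and is no camera call; for the wrist camera it gives the pose at the moment of the call.
- order.sign_off(): hands the job in; it is judged then, once.
The state is a dict: "clock": time; "qpos": joint angles; "qvel": joint speeds; "joint_efforts": joint torques, N m; "eef_pos": TCP position; "tcp_rot": TCP orientation; "contact_force": force on the tool from outside, world axes, zero at the start; "wrist_torque": the same for the moment, N m; "opening": opening from 0.0 (shut) to 1.0 (fully open); "grasp_force": force on a finger pad.
Only numpy, scipy, OpenCV 4.12 (cv2) and the standard library are available. Lean on these libraries where they do the work, as an engineer would, in place of code of your own. Each camera call takes 0.05 s, during which the arm holds its last target. There are 200 camera calls.

TASK

Fit the new filter cassette into the water filter tank: carry it upright in through the split spring flap in the tank's lid, lower it into the bay without letting it drop, and press it gently but fully home until it bottoms out on its valve. Then draw your hand out so that both leaves of the flap swing shut over it, and leave the glass, the mug and the pepper mill standing where they are.

Things in the scene. Friction and masses are not known exactly. Their poses are not given: they have to be found in the camera images.
- tank: Countertop water filter tank, fixed: clear walls, white lid, grey foot, tap in front; 220 x 170 x 165 mm (x, y, z of its own frame). Origin at the centre of its underside; x points from the tap side to the back, z up. In the flat lid is the bay mouth, 43 mm (x) by 124 mm (y), closed by a blue split flap of two leaves; 50 mm deep it is open for slightly opened fingers beside the cassette's head.
- bay_mouth (a point): Centre of the bay mouth, level with the lid's top (165 mm up), straight above the middle of the cassette's slot, 22 mm in front of the tank's origin; axes as the tank's. The cassette goes straight down here, broad side along y, either way round. Deeper than 66 mm the slot is 26 x 64 mm, 2 mm clear of the cassette on each side, with sloping lead-ins above that.
- valve (a joint): Valve plunger low in the bay, pressed down by the cassette's foot (m): 0 up, 0.010 fully down. About 6 N slides it, it stays where left; then a rubber stop yields 1.5 mm from 8 to 15 N and springs back. Above 22 N it breaks. It is height-adjustable, its height unknown: the foot meets it 86 to 104 mm below the lid, a seated cassette's top lies 24 to 42 mm below the lid.
- cassette: Filter cassette, loose, about 0.14 kg, white body 22 x 60 x 56 mm (x, y, z) with a blue grip head 22 x 34 x 16 mm on top, 72 mm tall in all; stands upright on the worktop. Origin at the centre of its underside, z up, y along the broad side. Grip it by the 34 mm wide head across y, fingertips at or above the white shoulder (56 mm up).
- cassette_top (a point): Centre of the top face of the grip head, 72 mm above the cassette's underside; this flat face may be pressed with closed fingertips.
- glass: Drinking glass, loose, 81 mm across, 101 mm tall; origin at the centre of its underside. Bystander.
- mug: White mug, loose, 92 mm across, 127 mm with the handle, 95 mm tall; origin at the centre of its underside. Bystander.
- mill_1: Brown pepper mill, loose, 58 mm across, 150 mm tall; origin at the centre of its underside. Bystander.
- flap_front (a joint): Front leaf of the spring flap, blue, 20 x 121 x 3 mm, hinged along y at the mouth's front (tap side) edge: 0 shut and level, grows as it swings down into the bay (rad, at most 1.5). Its spring shuts it: about 0.7 N at the free edge to open, 2 N wide open. It leans on what is in its way, and cannot shut while the cassette's top is less than about 22 mm below the lid.
- flap_rear (a joint): Rear leaf of the spring flap, blue, 20 x 121 x 3 mm, hinged along y at the mouth's rear edge: 0 shut and level, grows as it swings down into the bay (rad, at most 1.5). Its spring shuts it: about 0.7 N at the free edge to open, 2 N wide open. It leans on what is in its way; otherwise as the front leaf, which it meets in the middle.
There are look-alikes about, which are no part of the job. Leave any purple look-alike of the cassette alone.

How it is judged:
By the outcome, as a careful person would: the job done as asked, in the order asked, and still so for the second after the job is handed in, with the robot touching nothing.
It also fails if it takes over 67 s, if anything falls off the work surface, if the arm or the gripper's body presses on something with over 40 N, if the wrist force passes 120 N, or if a joint passes its speed limit or range.

## Working session

There is one attempt and no reset: what is moved stays moved. The work goes in short steps, Python scripts to look and compute and a tool call to move; the robot and the scene stay as the last step left them, time stands still between calls to the robot, and variables do not carry over. Pictures are saved under pics/ and viewed, at most 10 in all, crops included, and the job is handed in when it is done.

Besides the shell and the picture viewer there is one more tool, called as a command line: name --pt "numbers of a row" for each row, then --argument value for the rest. move_arm: Moves the arm, as the interface text tells. Its arguments: {"type":"object","properties":{"motion":{"type":"array","items":{"type":"array","items":{"type":"number"}}},"grip_force":{"type":"number"}},"required":["motion"]}

```bash
mkdir -p pics
cat > h.py <<'E'
import numpy as np,cv2
from rig import sensors,grab_frame,camera_params,order
def snap(n,f):
    P=camera_params(n); c,d=grab_frame(n); cv2.imwrite(f'pics/{f}.png',c[:,:,::-1]); np.savez(f'pics/{f}.npz',c=c,d=d,K=P['camera_matrix'],T=P['world_from_camera'])
def load(f): return np.load(f'pics/{f}.npz')
def world(f):
    z=load(f); d=z['d']; v,u=np.mgrid[:d.shape[0],:d.shape[1]]; K=z['K']
    p=np.stack([(u-K[0,2])/K[0,0]*d,(v-K[1,2])/K[1,1]*d,d,np.ones_like(d)],-1)
    return (p@np.array(z['T']).T)[...,:3]
E
python3 - <<'E'
from h import *
print(sensors.sense())
snap('scene','s1');snap('top','t1')
a=cv2.imread('pics/s1.png');b=cv2.imread('pics/t1.png')
E
```

```text
{'clock': 0.0, 'qpos': array([ 1.19857154e+00,  3.53653643e-01,  1.63413441e+00,  1.09706757e-05,
        1.15522340e+00, -2.41233368e-03]), 'qvel': array([ 0.00063419,  0.00080975,  0.00084344, -0.00036668, -0.00069694,
       -0.00144797]), 'joint_efforts': array([ 1.92904699e-03, -6.05241823e+01, -3.42075169e+01,  8.11883228e-05,
        9.51086171e-03,  2.27425426e-05]), 'eef_pos': array([225.72805228, 582.29390764, 230.55814561]), 'tcp_rot': array([-3.14017389e+00, -1.34531836e-05,  2.77177575e+00]), 'contact_force': array([ 0.0351598 , -0.02883865, -0.05471447]), 'wrist_torque': array([-0.04831298, -0.0394746 ,  0.09701158]), 'grasp_force': 0.0, 'opening': 0.9991280933975398}
```

View pics/t1.png

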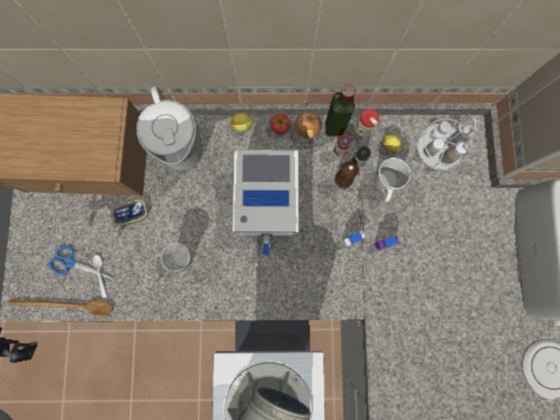

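View pics/s1.png

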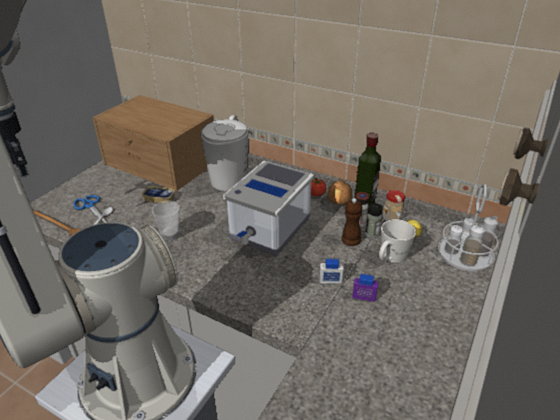

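The top picture shows the tank with its blue flap at (266,198) and its tap at (266,245). There are two cassette candidates: one with a white body and blue head at top (355,239) / scene (331,271), and a purple one at top (387,243) / scene (366,288). The white one fits the description. I'll check it in a crop and measure it.

Run:
```python
from h import *
a=cv2.imread('pics/t1.png');b=cv2.imread('pics/s1.png')
c1=cv2.resize(a[220:260,330:410],None,fx=10,fy=10,interpolation=cv2.INTER_CUBIC)[:, :800]
c2=cv2.resize(a[145:265,220:320],None,fx=4,fy=4,interpolation=cv2.INTER_CUBIC)
cv2.imwrite('pics/c1.png',c1)
W=world('t1');c=load('t1')['c'].astype(int)
hsv=cv2.cvtColor(load('t1')['c'],cv2.COLOR_RGB2HSV)
def rect(m,name,off):
    p=W[m]; r=cv2.minAreaRect(p[:,:2].astype(np.float32)); print(name,len(p),r,'z',np.percentile(p[:,2],[5,50,95]), 'med',np.median(p,0))
blue=(hsv[...,0]>105)&(hsv[...,0]<125)&(hsv[...,1]>170)
R=np.zeros_like(blue);R[185:212,240:292]=1
rect(blue&R,'flap',0)
R[:]=0;R[225:255,338:372]=1
rect(blue&R&(W[...,2]>60),'head',0)
rect(R&(W[...,2]>45)&(W[...,2]<62),'shoulder',0)
rect(R&(W[...,2]>20),'cass',0)
R[:]=0;R[140:240,225:305]=1
rect(R&(W[...,2]>155)&(W[...,2]<175),'lid',0)
for n,(u,v,r) in dict(glass=(175,257,14),mug=(394,174,20),mill=(347,174,14),mill2=(363,153,7)).items():
    R[:]=0;R[v-r:v+r,u-r:u+r]=1; rect(R&(W[...,2]>40),n,0)
print(W[198,266],W[239,355],W[300,300])
```

```text
flap 549 ((476.9693298339844, 2.698333740234375), (113.38602447509766, 234.19273376464844), 89.55654907226562) z [160.72888432 163.93975217 167.71136468] med [576.90719274   1.88589531 163.93975217]
head 61 ((476.24639892578125, -251.510986328125), (16.59620475769043, 28.861019134521484), 25.89109230041504) z [67.86757875 72.21194262 75.93083841] med [ 476.8082602  -252.07112643   72.21194262]
shoulder 67 ((476.72052001953125, -252.2401580810547), (22.032827377319336, 60.48637390136719), 25.87417984008789) z [48.89837103 55.56946141 58.79563549] med [ 472.49963609 -236.14110469   55.56946141]
cass 177 ((428.40667724609375, -152.25929260253906), (22.1186580657959, 282.5694580078125), 25.80335235595703) z [40.86081456 67.77371168 75.68986393] med [ 474.02370176 -245.8069154    67.77371168]
lid 5268 ((597.1543579101562, 4.644706726074219), (174.1201934814453, 225.48773193359375), 89.47952270507812) z [161.49475754 165.3187043  169.63696577] med [593.85451821   4.4658744  165.3187043 ]
glass 387 ((411.696533203125, 131.80511474609375), (328.5028076171875, 76.33006286621094), 85.0950698852539) z [ 43.1375441   81.88327142 103.13587933] med [426.61206462 278.82488978  81.88327142]
mug 520 ((518.3174438476562, -221.86932373046875), (89.55291748046875, 498.3257141113281), 44.30936050415039) z [43.36806553 77.72377937 96.24168156] med [ 668.52395507 -378.80645905   77.72377937]
mill 399 ((530.30615234375, -156.26483154296875), (51.23805236816406, 423.2159423828125), 60.10329055786133) z [ 43.87440899 127.82324194 145.25040062] med [ 657.06836927 -228.81286022  127.82324194]
mill2 168 ((719.659423828125, -277.5563049316406), (38.527244567871094, 35.88629913330078), 0.11613345146179199) z [ 90.29277881 104.63979598 108.63105397] med [ 717.35570766 -277.110339    104.63979598]
[574.428628     1.85442658 162.79540678] [ 471.18375253 -251.35809822   71.80992451] [297.56292242 -94.57193469   1.91222678]
```

View pics/c1.png

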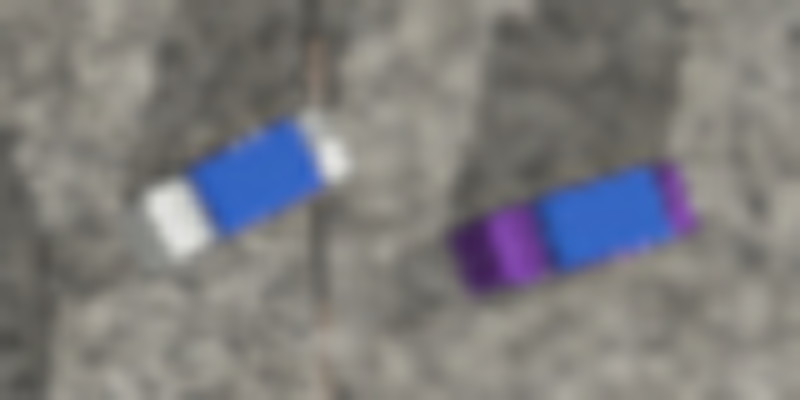

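The crop confirms it: the white-bodied cassette is at crop (250,185), which is about (476,-252) in world coordinates. Its thin axis is at yaw about 0.45, and the purple look-alike is beside it. I'll move over it for a wrist view.

Add to h.py:
```python
def go(x,y,z,yaw):
    "print tool-frame turn(rad) and shift (m) from measured pose to target, tool down"
    from scipy.spatial.transform import Rotation as R
    s=sensors.sense(); R0=R.from_euler('xyz',s['tcp_rot']); R1=R.from_euler('xyz',[np.pi,0,yaw])
    print('pos',s['eef_pos'].round(1),'rot',s['tcp_rot'].round(4),'F',s['contact_force'].round(2),'t',s['clock'],'open',s['opening'])
    print('turn',(R0.inv()*R1).as_rotvec().round(4),'shift',(R0.inv().apply(np.array([x,y,z])-s['eef_pos'])/1000).round(4))
```

```text
(no output)
```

The manual's scale: shifts go in shares of 0.8 m and turns go in shares of 2 rad. Converting my numbers, -0.344 m / 0.8 = -0.43, -0.267 m / 0.8 = -0.3338, 1.16 rad / 2 = 0.58.

move_arm --pt "0 0 0.58 -0.3338 -0.43 0 0.085" --pt "0 0 0.58 -0.3338 -0.43 0 0.085" --pt "0 0 0.58 -0.3338 -0.43 0 0.085" --pt "0 0 0.58 -0.3338 -0.43 0 0.085" --pt "0 0 0.58 -0.3338 -0.43 0 0.085" --pt "0 0 0.58 -0.3338 -0.43 0 0.085" --pt "0 0 0.58 -0.3338 -0.43 0 0.085" --pt "0 0 0.58 -0.3338 -0.43 0 0.085"

```text
clock: 1.1
eef_pos: [351.0, 162.0, 231.2]
tcp_rot: [-3.142, 0.001, 1.605]
contact_force: [-0.8, 0.7, 0.5]
opening: 0.998
grasp_force: 0.0
```

```bash
python3 -c "
from h import *
go(476,-252,230,0.452)"
```

```text
pos [351.  162.  231.2] rot [-3.1415e+00  9.0000e-04  1.6052e+00] F [-0.77  0.74  0.48] t 1.1 open 0.9978159162947444
turn [4.0000e-04 8.0000e-04 1.1532e+00] shift [-0.418   0.1106  0.0015]
```

Converted, -0.418 m / 0.8 = -0.5225, 0.11 m / 0.8 = 0.1375, 1.16 rad / 2 = 0.58.

move_arm --pt "0 0 0.58 -0.5225 0.1375 0 0.085" --pt "0 0 0.58 -0.5225 0.1375 0 0.085" --pt "0 0 0.58 -0.5225 0.1375 0 0.085" --pt "0 0 0.58 -0.5225 0.1375 0 0.085" --pt "0 0 0.58 -0.5225 0.1375 0 0.085" --pt "0 0 0.58 -0.5225 0.1375 0 0.085" --pt "0 0 0.58 -0.5225 0.1375 0 0.085" --pt "0 0 0.58 -0.5225 0.1375 0 0.085"

```text
clock: 2.1
eef_pos: [479.0, -250.0, 230.8]
tcp_rot: [3.141, -0.0, 0.449]
contact_force: [-0.5, 0.3, 0.4]
opening: 0.997
grasp_force: 0.0
```

Run:
```python
from h import *
go(476,-252,230,0.452)
snap('wrist','w1')
W=world('w1');z=load('w1');hsv=cv2.cvtColor(z['c'],cv2.COLOR_RGB2HSV)
near=np.hypot(W[...,0]-476,W[...,1]+252)<50
blue=(hsv[...,0]>105)&(hsv[...,0]<125)&(hsv[...,1]>150)
for n,m in dict(head=near&blue&(W[...,2]>67)&(W[...,2]<78),sh=near&(W[...,2]>50)&(W[...,2]<61),all=near&(W[...,2]>50)&(W[...,2]<85)).items():
    if m.sum()>5: print(n,m.sum(),cv2.minAreaRect(W[m][:,:2].astype(np.float32)),np.median(W[m],0))
```

```text
pos [ 479.  -250.   230.8] rot [ 3.141e+00 -1.000e-04  4.494e-01] F [-0.49  0.28  0.38] t 2.1 open 0.9968199341090863
turn [ 0.0006 -0.0001 -0.0026] shift [-0.0036  0.0005  0.0008]
head 943 ((477.3428955078125, -251.46255493164062), (21.854496002197266, 32.094146728515625), 26.646997451782227) [ 478.17527613 -251.17369552   72.40086336]
sh 707 ((477.6719970703125, -251.5817108154297), (22.294424057006836, 59.441810607910156), 25.193157196044922) [ 481.25930796 -249.08871722   56.08895081]
all 1785 ((477.3539733886719, -251.64695739746094), (22.37677001953125, 59.394893646240234), 25.85121726989746) [ 479.08449495 -251.27209822   71.29017051]
```

View pics/w1.png

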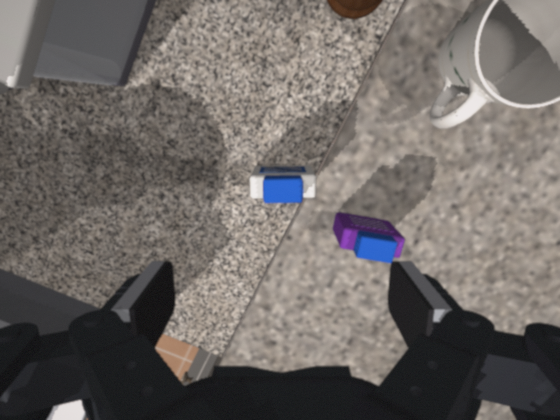

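The wrist picture shows the white cassette at (283,188), the purple look-alike at (375,245) and the mug at upper right. The wrist and top measurements agree to 1 mm at (477.2,-251.6), yaw 0.452, top at 72 mm as it should be. I'll descend with the fingers partly open.

Converted, 0.171 m / 0.8 = 0.2138, 0.163 m / 0.8 = 0.2038.

move_arm --pt "0 0 0 -0.0031 0.0009 0.0375 0.056" --pt "0 0 0 -0.0031 0.0009 0.0875 0.056" --pt "0 0 0 -0.0031 0.0009 0.1313 0.056" --pt "0 0 0 -0.0031 0.0009 0.1625 0.056" --pt "0 0 0 -0.0031 0.0009 0.1875 0.056" --pt "0 0 0 -0.0031 0.0009 0.2038 0.056" --pt "0 0 0 -0.0031 0.0009 0.2138 0.056" --pt "0 0 0 -0.0031 0.0009 0.2138 0.056" --grip_force 30

```text
clock: 3.15
eef_pos: [475.6, -248.9, 60.2]
tcp_rot: [-3.141, 0.0, 0.452]
contact_force: [0.0, 0.1, -0.3]
opening: 0.657
grasp_force: 0.0
```

Run:
```python
from h import *
go(477.2,-251.7,58.5,0.452)
snap('wrist','w2')
```

```text
pos [ 475.6 -248.9   60.2] rot [-3.1412e+00  2.0000e-04  4.5230e-01] F [ 0.02  0.13 -0.31] t 3.15 open 0.6565041425441727
turn [-0.0004  0.0002  0.0003] shift [0.0002 0.0033 0.0017]
```

View pics/w2.png

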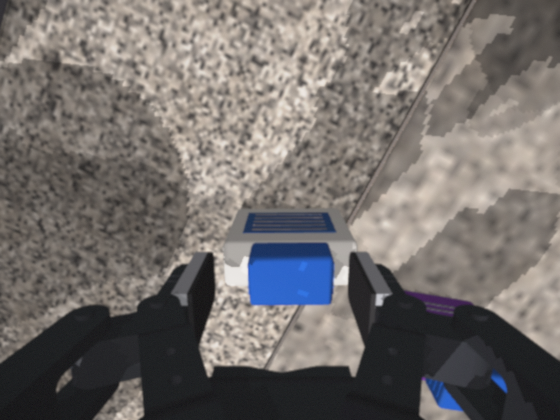

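The head at (290,273) sits about 9 px right of the finger centre line (281), which is about 3.5 mm and matches the measured 3.3 mm. I'll shift and then close.

Converted, 0.0033 m / 0.8 = 0.0041, 0.0015 m / 0.8 = 0.0019.

move_arm --pt "0 0 0 0 0.0041 0.0019 0.056" --pt "0 0 0 0 0.0041 0.0019 0.056" --pt "0 0 0 0 0.0041 0.0019 0.03" --pt "0 0 0 0 0.0041 0.0019 0.03" --pt "0 0 0 0 0.0041 0.0019 0.03" --pt "0 0 0 0 0.0041 0.0019 0.03" --pt "0 0 0 0 0.0041 0.0019 0.03" --pt "0 0 0 0 0.0041 0.0019 0.03" --grip_force 40

```text
clock: 4.2
eef_pos: [477.2, -252.4, 59.1]
tcp_rot: [3.141, -0.0, 0.452]
contact_force: [-1.4, 0.0, 6.1]
opening: 0.392
grasp_force: 40.3
```

Run:
```python
from h import *
go(477.2,-251.7,58.5,0.452); print(sensors.sense()['grasp_force'])
```

```text
pos [ 477.2 -252.4   59.1] rot [ 3.1413e+00 -2.0000e-04  4.5180e-01] F [-1.4   0.02  6.06] t 4.2 open 0.3915619058687593
turn [ 0.0003 -0.0002 -0.0002] shift [ 0.0003 -0.0006  0.0006]
40.26162922382355
```

Gripped: the opening is about 33 mm, as expected for the head. I'll lift it.

Converted, -0.24 m / 0.8 = -0.3, -0.22 m / 0.8 = -0.275.

move_arm --pt "0 0 0 0 0 -0.0125 0.03" --pt "0 0 0 0 0 -0.05 0.03" --pt "0 0 0 0 0 -0.1 0.03" --pt "0 0 0 0 0 -0.1625 0.03" --pt "0 0 0 0 0 -0.225 0.03" --pt "0 0 0 0 0 -0.275 0.03" --pt "0 0 0 0 0 -0.3 0.03" --pt "0 0 0 0 0 -0.3 0.03"

```text
clock: 5.2
eef_pos: [477.6, -252.6, 300.5]
tcp_rot: [3.139, -0.002, 0.452]
contact_force: [0.9, -1.2, -2.3]
opening: 0.389
grasp_force: 40.3
```

Run:
```python
from h import *
go(545,2,300,0.0); s=sensors.sense();print(s['grasp_force'],s['contact_force'])
```

```text
pos [ 477.6 -252.6  300.5] rot [ 3.139e+00 -1.900e-03  4.518e-01] F [ 0.93 -1.22 -2.28] t 5.2 open 0.3889365842050585
turn [ 0.0022 -0.0025  0.4518] shift [ 0.1718 -0.1996  0.0003]
40.34505307674408 [ 0.93267752 -1.21847989 -2.28406589]
```

Converted, -0.2 m / 0.8 = -0.25, -0.195 m / 0.8 = -0.2438, 0.452 rad / 2 = 0.226.

move_arm --pt "0 0 0.03 0.0263 -0.0313 0 0.03" --pt "0 0 0.07 0.065 -0.075 0 0.03" --pt "0 0 0.115 0.1075 -0.125 0 0.03" --pt "0 0 0.155 0.15 -0.175 0 0.03" --pt "0 0 0.195 0.1875 -0.2188 0 0.03" --pt "0 0 0.22 0.21 -0.2438 0 0.03" --pt "0 0 0.226 0.215 -0.25 0 0.03" --pt "0 0 0.226 0.215 -0.25 0 0.03"

```text
clock: 6.2
eef_pos: [543.9, 2.5, 297.8]
tcp_rot: [3.141, 0.002, 0.001]
contact_force: [0.1, -0.7, -1.4]
opening: 0.388
grasp_force: 40.4
```

Run:
```python
from h import *
go(575,2,300,0.0)
snap('wrist','w3')
W=world('w3');z=load('w3');hsv=cv2.cvtColor(z['c'],cv2.COLOR_RGB2HSV)
blue=(hsv[...,0]>105)&(hsv[...,0]<125)&(hsv[...,1]>150)
m=(W[...,2]>155)&(W[...,2]<175); b=m&blue
for n,q in dict(lid=m,flap=b).items():
    q=cv2.morphologyEx(q.astype(np.uint8),cv2.MORPH_OPEN,np.ones((3,3)))>0
    P=W[q]; print(n,q.sum(),cv2.minAreaRect(P[:,:2].astype(np.float32)),P.min(0),P.max(0),np.median(P,0))
```

```text
pos [543.9   2.5 297.8] rot [3.1412e+00 1.8000e-03 1.1000e-03] F [ 0.07 -0.68 -1.4 ] t 6.2 open 0.3875177207017683
turn [0.0003 0.0018 0.0011] shift [ 0.0311  0.0005 -0.0023]
lid 53928 ((583.6046752929688, 4.207969665527344), (176.5705108642578, 197.30323791503906), 89.48069763183594) [484.31046617 -84.82297737 155.03846219] [681.51001336  92.97878861 172.22997345] [607.99475344   4.21631866 165.78760306]
flap 8201 ((575.2854614257812, 5.5665740966796875), (121.76155090332031, 42.680023193359375), 89.57581329345703) [553.52879337 -55.3246151  155.61769493] [596.43430852  66.43489969 167.23850897] [576.79998801   4.93007716 164.57012692]
```

View pics/w3.png

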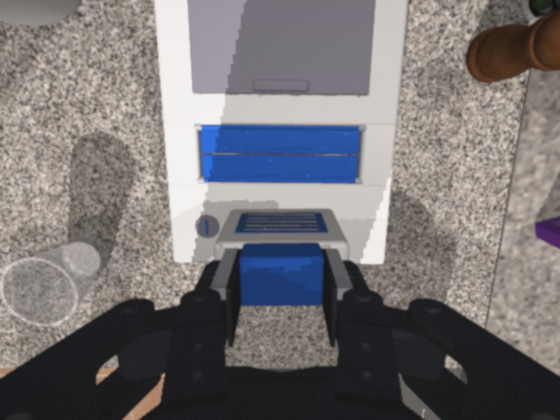

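The wrist picture shows the shut flap at columns 200–360, rows 125–183, and the cassette head upright in the grip at (281,275). I'll measure both in this one picture, so that any calibration bias cancels.

Run:
```python
from h import *
z=load('w3');W=world('w3');K=z['K'];T=np.array(z['T']);hsv=cv2.cvtColor(z['c'],cv2.COLOR_RGB2HSV)
def plane(uv,h):
    uv=np.asarray(uv,float); r=np.c_[(uv[:,0]-K[0,2])/K[0,0],(uv[:,1]-K[1,2])/K[1,1],np.ones(len(uv))]@T[:3,:3].T
    return T[:3,3]+r*((h-T[2,3])/r[:,2])[:,None]
blue=(hsv[...,0]>105)&(hsv[...,0]<125)&(hsv[...,1]>130)
q=np.zeros_like(blue,np.uint8);q[115:192,190:372]=blue[115:192,190:372]
v,u=np.nonzero(q);P=plane(np.c_[u,v],165);print('flap',cv2.minAreaRect(P[:,:2].astype(np.float32)))
# lid edges
g=z['c'].astype(int).min(2)
m=(W[...,2]>158)&(W[...,2]<172)
L=[];Rr=[]
for r in range(20,200,10):
    c=np.nonzero(m[r])[0]; L.append((c.min()-.5,r));Rr.append((c.max()+.5,r))
l=plane(L,163)[:,:2];rr=plane(Rr,163)[:,:2]
for e in (l,rr): print('edge y=a x+b',np.polyfit(e[:,0]-575,e[:,1],1), np.ptp(e[:,1]))
print('front',[plane([(u,np.nonzero(m[:265,u])[0].max()+.5)],163)[0,:2].round(1) for u in (180,190,360,375)])
hd=np.zeros_like(blue);hd[235:308,225:340]=1;hd&=(hsv[...,0]>105)&(hsv[...,0]<125)&(hsv[...,1]>130)
p=W[hd];print('head z',np.percentile(p[:,2],[5,50,95]));t=hd&(W[...,2]>np.percentile(p[:,2],60)-4)
print('head',cv2.minAreaRect(W[t][:,:2].astype(np.float32)),np.nonzero(t)[0].min(),np.nonzero(t)[0].max())
bd=(W[...,2]>240)&(W[...,2]<305);bd[:, :205]=0;bd[:,352:]=0;bd[:200]=0;bd[250:]=0
w=W[bd];print('body',cv2.minAreaRect(w[:,:2].astype(np.float32)),np.percentile(w[:,2],[5,50,95]))
```

```text
flap ((575.40234375, 4.6955108642578125), (119.99455261230469, 43.04697799682617), 89.6144027709961)
edge y=a x+b [-9.65344292e-03  9.21795536e+01] 1.4408644973188274
edge y=a x+b [-6.08156038e-03 -8.36511807e+01] 1.0460847825860782
front [array([485.1,  87.8]), array([485.1,  79.4]), array([483.6, -63. ]), array([483.6, -75.6])]
head z [300.87015128 310.91198616 312.04327979]
head ((572.9015502929688, 3.051218032836914), (33.107688903808594, 78.82269287109375), 89.89482879638672) 251 304
body ((553.4647216796875, 3.1027259826660156), (59.921539306640625, 5.739989757537842), 89.61149597167969) [247.03155695 281.40169628 300.85909266]
```

Flap centre is (575.3,4.7) with a bias of about +0.5 to +0.7, so I'll aim the TCP at (574.6,4.3), yaw -0.008. The lid is at z = 165, as it should be.

Converted, 0.06 m / 0.8 = 0.075, 0.0307 m / 0.8 = 0.0384, 0.008 rad / 2 = 0.004.

move_arm --pt "0 0 0.002 0.0125 0 0.0125 0.03" --pt "0 0 0.004 0.0313 -0.0023 0.0375 0.03" --pt "0 0 0.004 0.0384 -0.0023 0.0625 0.03" --pt "0 0 0.004 0.0384 -0.0023 0.075 0.03" --pt "0 0 0.004 0.0384 -0.0023 0.075 0.03" --pt "0 0 0.004 0.0384 -0.0023 0.075 0.03"

```text
clock: 7.0
eef_pos: [575.3, 4.4, 239.4]
tcp_rot: [3.142, -0.001, -0.008]
contact_force: [-0.0, -0.0, -1.8]
opening: 0.382
grasp_force: 40.4
```

Run:
```python
from h import *
go(574.6,4.3,175,-0.008); s=sensors.sense();print(s['grasp_force'],s['wrist_torque'])
```

```text
pos [575.3   4.4 239.4] rot [ 3.1416e+00 -7.0000e-04 -8.2000e-03] F [-0.01 -0.01 -1.82] t 7.0 open 0.382232318388882
turn [ 0.     -0.0007 -0.0002] shift [-0.0007  0.0001  0.0644]
40.36776602268219 [ 0.00999148  0.01968781 -0.01221242]
```

Descend through the flap to just above the slot's lead-in.

Converted, 0.064 m / 0.8 = 0.08, 0.01 m / 0.8 = 0.0125.

move_arm --pt "0 0 0 -0.0008 0 0.0125 0.03" --pt "0 0 0 -0.0008 0 0.025 0.03" --pt "0 0 0 -0.0008 0 0.0375 0.03" --pt "0 0 0 -0.0008 0 0.05 0.03" --pt "0 0 0 -0.0008 0 0.0625 0.03" --pt "0 0 0 -0.0008 0 0.075 0.03" --pt "0 0 0 -0.0008 0 0.08 0.03" --pt "0 0 0 -0.0008 0 0.08 0.03"

```text
clock: 8.0
eef_pos: [573.9, 4.5, 173.9]
tcp_rot: [3.142, 0.002, -0.008]
contact_force: [-0.8, -0.3, -5.2]
opening: 0.386
grasp_force: 40.1
```

Run:
```python
from h import *
go(574.6,4.3,155,-0.008); s=sensors.sense();print(s['grasp_force'],s['wrist_torque'])
```

```text
pos [573.9   4.5 173.9] rot [ 3.1416e+00  1.9000e-03 -8.3000e-03] F [-0.79 -0.28 -5.16] t 8.0 open 0.3859770494141614
turn [ 0.      0.0019 -0.0003] shift [0.0008 0.0002 0.0189]
40.11532008647919 [ 0.04431655  0.08174984 -0.10394247]
```

Converted, 0.027 m / 0.8 = 0.0338, 0.008 m / 0.8 = 0.01.

move_arm --pt "0 0 0 0.0004 0 0.005 0.03" --pt "0 0 0 0.0004 0 0.01 0.03" --pt "0 0 0 0.0004 0 0.015 0.03" --pt "0 0 0 0.0004 0 0.02 0.03" --pt "0 0 0 0.0004 0 0.025 0.03" --pt "0 0 0 0.0004 0 0.03 0.03" --pt "0 0 0 0.0004 0 0.0338 0.03" --pt "0 0 0 0.0004 0 0.0338 0.03"

```text
clock: 9.0
eef_pos: [574.6, 4.5, 147.3]
tcp_rot: [3.142, 0.001, -0.008]
contact_force: [0.8, -0.6, -4.8]
opening: 0.387
grasp_force: 40.1
```

Run:
```python
from h import *
go(574.6,4.3,145,-0.008); s=sensors.sense();print(s['grasp_force'],s['wrist_torque'])
```

```text
pos [574.6   4.5 147.3] rot [ 3.1416e+00  6.0000e-04 -8.2000e-03] F [ 0.78 -0.64 -4.78] t 9.0 open 0.3872803558044621
turn [ 0.      0.0006 -0.0002] shift [-0.      0.0002  0.0023]
40.11048495769501 [-0.0222132  -0.20387613 -0.00615665]
```

Converted, 0.011 m / 0.8 = 0.0138, 0.009 m / 0.8 = 0.0113.

move_arm --pt "0 0 0 0 0 0.0038 0.03" --pt "0 0 0 0 0 0.0075 0.03" --pt "0 0 0 0 0 0.0113 0.03" --pt "0 0 0 0 0 0.0138 0.03" --pt "0 0 0 0 0 0.0138 0.03"

```text
clock: 9.62
eef_pos: [574.8, 4.5, 136.5]
tcp_rot: [-3.142, 0.0, -0.008]
contact_force: [1.9, 0.4, -2.9]
opening: 0.386
grasp_force: 41.5
```

Converted, 0.005 m / 0.8 = 0.0063, 0.004 m / 0.8 = 0.005.

move_arm --pt "0 0 0 0 0 0.0025 0.03" --pt "0 0 0 0 0 0.005 0.03" --pt "0 0 0 0 0 0.0063 0.03" --pt "0 0 0 0 0 0.0063 0.03"

```text
clock: 10.12
eef_pos: [574.8, 4.5, 131.6]
tcp_rot: [3.142, 0.0, -0.008]
contact_force: [0.4, 0.4, -0.9]
opening: 0.379
grasp_force: 41.5
```

move_arm --pt "0 0 0 0 0 0.0025 0.03" --pt "0 0 0 0 0 0.0038 0.03" --pt "0 0 0 0 0 0.0038 0.03"

```text
clock: 10.5
eef_pos: [574.8, 4.5, 128.7]
tcp_rot: [3.142, 0.0, -0.008]
contact_force: [0.1, 1.0, -0.4]
opening: 0.389
grasp_force: 42.4
```

Run:
```python
from h import *
go(574.6,4.3,128.5,-0.008); s=sensors.sense();print(s['grasp_force'],s['wrist_torque'])
snap('wrist','w4')
W=world('w4');z=load('w4');hsv=cv2.cvtColor(z['c'],cv2.COLOR_RGB2HSV)
hd=(hsv[...,0]>105)&(hsv[...,0]<125)&(hsv[...,1]>130);hd[:240]=0;hd[310:]=0;hd[:,230:335]&=True;hd[:,:240]=0;hd[:,325:]=0
p=W[hd];print(len(p),np.percentile(p[:,2],[5,50,80,95]),np.median(p,0))
```

```text
pos [574.8   4.5 128.7] rot [ 3.1416e+00  2.0000e-04 -8.2000e-03] F [ 0.07  0.97 -0.35] t 10.5 open 0.3891117630562888
turn [ 0.      0.0002 -0.0002] shift [-0.0002  0.0002  0.0002]
42.432232168503106 [ 0.02371218 -0.02924389  0.03249504]
4349 [141.11332522 142.15580865 143.10985126 165.13557898] [576.74724541   4.9181945  142.15580865]
```

View pics/w4.png

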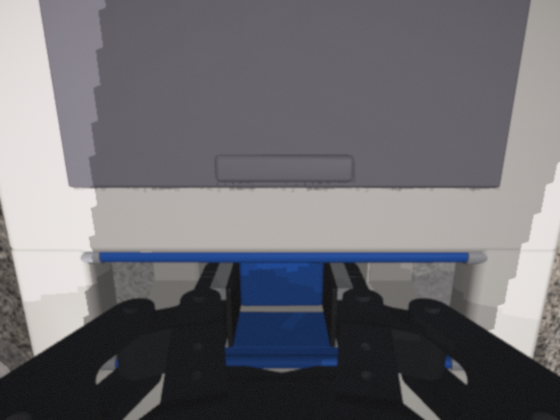

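The picture shows the leaves open around the hand and the head gripped squarely at (281,285). Its top is at z = 142, so it hasn't slipped. I'll keep going in small steps.

Converted, 0.003 m / 0.8 = 0.0038, 0.002 m / 0.8 = 0.0025.

move_arm --pt "0 0 0 0 0 0.0013 0.03" --pt "0 0 0 0 0 0.0025 0.03" --pt "0 0 0 0 0 0.0038 0.03" --pt "0 0 0 0 0 0.0038 0.03"

```text
clock: 11.05
eef_pos: [574.8, 4.5, 125.7]
tcp_rot: [3.142, 0.0, -0.008]
contact_force: [0.9, 0.3, -0.0]
opening: 0.385
grasp_force: 42.3
```

move_arm --pt "0 0 0 0 0 0.0013 0.03" --pt "0 0 0 0 0 0.0025 0.03" --pt "0 0 0 0 0 0.0038 0.03" --pt "0 0 0 0 0 0.0038 0.03"

```text
clock: 11.55
eef_pos: [575.1, 4.5, 123.2]
tcp_rot: [3.142, -0.0, -0.008]
contact_force: [-1.3, 1.3, 6.0]
opening: 0.383
grasp_force: 42.7
```

Force is rising. I'll probe 1 mm further to tell valve sliding (steady force) from the rubber stop (rising force).

Converted, 0.0008 m / 0.8 = 0.001, 0.0005 m / 0.8 = 0.0006.

move_arm --pt "0 0 0 0 0 0.0006 0.03" --pt "0 0 0 0 0 0.001 0.03" --pt "0 0 0 0 0 0.001 0.03"

```text
clock: 11.92
eef_pos: [575.1, 4.5, 122.5]
tcp_rot: [3.142, -0.001, -0.008]
contact_force: [-1.1, -0.5, 6.3]
opening: 0.384
grasp_force: 42.8
```

Converted, 0.0012 m / 0.8 = 0.0015, 0.0005 m / 0.8 = 0.0006.

move_arm --pt "0 0 0 0 0 0.0006 0.03" --pt "0 0 0 0 0 0.0015 0.03" --pt "0 0 0 0 0 0.0015 0.03" --pt "0 0 0 0 0 0.0015 0.03"

```text
clock: 12.42
eef_pos: [575.1, 4.5, 121.3]
tcp_rot: [3.142, -0.001, -0.008]
contact_force: [0.1, 0.1, 4.9]
opening: 0.38
grasp_force: 42.8
```

The force stays steady at 5–6 N, so the valve is sliding; contact was at TCP z ≈ 124. It should bottom out near 114.

Converted, 0.004 m / 0.8 = 0.005, 0.003 m / 0.8 = 0.0038.

move_arm --pt "0 0 0 0 0 0.0013 0.03" --pt "0 0 0 0 0 0.0025 0.03" --pt "0 0 0 0 0 0.0038 0.03" --pt "0 0 0 0 0 0.005 0.03" --pt "0 0 0 0 0 0.005 0.03"

```text
clock: 13.05
eef_pos: [575.1, 4.5, 117.2]
tcp_rot: [3.142, -0.001, -0.008]
contact_force: [-0.6, -0.0, 5.4]
opening: 0.389
grasp_force: 42.8
```

Converted, 0.002 m / 0.8 = 0.0025, 0.001 m / 0.8 = 0.0013.

move_arm --pt "0 0 0 0 0 0.0013 0.03" --pt "0 0 0 0 0 0.0025 0.03" --pt "0 0 0 0 0 0.0025 0.03" --pt "0 0 0 0 0 0.0025 0.03"

```text
clock: 13.55
eef_pos: [575.1, 4.5, 115.2]
tcp_rot: [-3.142, -0.0, -0.008]
contact_force: [-0.7, 0.7, 5.9]
opening: 0.385
grasp_force: 42.8
```

Converted, 0.001 m / 0.8 = 0.0013, 0.0005 m / 0.8 = 0.0006.

move_arm --pt "0 0 0 0 0 0.0006 0.03" --pt "0 0 0 0 0 0.0013 0.03" --pt "0 0 0 0 0 0.0013 0.03" --pt "0 0 0 0 0 0.0013 0.03"

```text
clock: 14.05
eef_pos: [575.1, 4.5, 114.3]
tcp_rot: [-3.142, -0.0, -0.008]
contact_force: [-1.3, 0.8, 6.7]
opening: 0.386
grasp_force: 42.8
```

Converted, 0.0008 m / 0.8 = 0.001, 0.0004 m / 0.8 = 0.0005.

move_arm --pt "0 0 0 0 0 0.0005 0.03" --pt "0 0 0 0 0 0.001 0.03" --pt "0 0 0 0 0 0.001 0.03" --pt "0 0 0 0 0 0.001 0.03"

```text
clock: 14.55
eef_pos: [575.2, 4.5, 113.8]
tcp_rot: [3.142, -0.001, -0.008]
contact_force: [-3.1, -0.4, 8.9]
opening: 0.386
grasp_force: 43.3
```

Converted, 0.0007 m / 0.8 = 0.0009, 0.0004 m / 0.8 = 0.0005.

move_arm --pt "0 0 0 0 0 0.0005 0.03" --pt "0 0 0 0 0 0.0009 0.03" --pt "0 0 0 0 0 0.0009 0.03" --pt "0 0 0 0 0 0.0009 0.03"

```text
clock: 15.05
eef_pos: [575.3, 4.5, 113.3]
tcp_rot: [-3.142, -0.001, -0.008]
contact_force: [-2.6, 0.1, 10.5]
opening: 0.384
grasp_force: 43.5
```

Converted, 0.0006 m / 0.8 = 0.0008, 0.0003 m / 0.8 = 0.0004.

move_arm --pt "0 0 0 0 0 0.0004 0.03" --pt "0 0 0 0 0 0.0008 0.03" --pt "0 0 0 0 0 0.0008 0.03" --pt "0 0 0 0 0 0.0008 0.03"

```text
clock: 15.55
eef_pos: [575.4, 4.5, 112.9]
tcp_rot: [-3.142, -0.001, -0.008]
contact_force: [-2.8, 0.6, 13.2]
opening: 0.386
grasp_force: 43.7
```

It has bottomed out at 13 N on the rubber stop. I'll ease off slightly, still with a small preload, and open a little to release.

Converted, -0.0008 m / 0.8 = -0.001, -0.0005 m / 0.8 = -0.0006.

move_arm --pt "0 0 0 0 0 -0.0006 0.03" --pt "0 0 0 0 0 -0.001 0.03" --pt "0 0 0 0 0 -0.001 0.048" --pt "0 0 0 0 0 -0.001 0.048" --pt "0 0 0 0 0 -0.001 0.048" --pt "0 0 0 0 0 -0.001 0.048"

```text
clock: 16.3
eef_pos: [574.9, 4.5, 112.4]
tcp_rot: [3.142, 0.0, -0.008]
contact_force: [-0.2, -0.1, 0.8]
opening: 0.563
grasp_force: 2.0
```

Run:
```python
from h import *
go(575,4.5,260,-0.008)
snap('wrist','w5')
W=world('w5');z=load('w5');hsv=cv2.cvtColor(z['c'],cv2.COLOR_RGB2HSV)
hd=(hsv[...,0]>105)&(hsv[...,0]<125)&(hsv[...,1]>130);hd[:240]=0;hd[310:]=0;hd[:,:250]=0;hd[:,315:]=0
p=W[hd];p=p[p[:,2]<150];print(len(p),np.percentile(p[:,2],[5,50,80,95]),np.median(p,0))
```

```text
pos [574.9   4.5 112.4] rot [ 3.1416  0.     -0.0082] F [-0.21 -0.1   0.83] t 16.3 open 0.5629301686837014
turn [ 0.      0.     -0.0002] shift [ 1.000e-04 -0.000e+00 -1.476e-01]
1318 [126.44761873 127.38006797 127.84264259 128.29011809] [569.58958774   5.10799652 127.38006797]
```

View pics/w5.png

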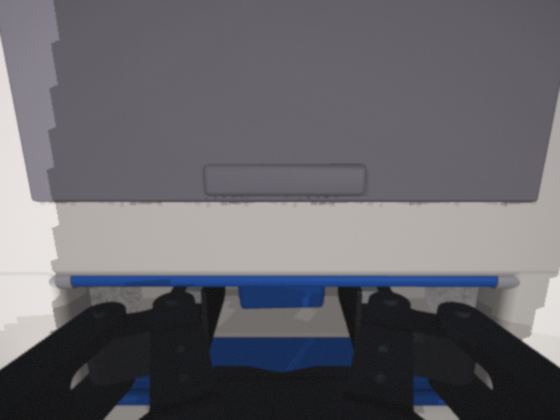

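The picture shows the fingers clear of the head at (281,295), with its top at z ≈ 127.4 (38 mm below the lid) and the leaves wide open. I'll withdraw straight up.

Converted, -0.068 m / 0.8 = -0.085, -0.058 m / 0.8 = -0.0725.

move_arm --pt "0 0 0 0 0 -0.005 0.048" --pt "0 0 0 0 0 -0.0125 0.048" --pt "0 0 0 0 0 -0.0225 0.048" --pt "0 0 0 0 0 -0.035 0.048" --pt "0 0 0 0 0 -0.0475 0.048" --pt "0 0 0 0 0 -0.06 0.048" --pt "0 0 0 0 0 -0.0725 0.048" --pt "0 0 0 0 0 -0.085 0.048"

```text
clock: 17.35
eef_pos: [575.1, 4.5, 181.4]
tcp_rot: [-3.142, -0.001, -0.008]
contact_force: [0.7, -0.1, 0.5]
opening: 0.562
grasp_force: 0.0
```

move_arm --pt "0 0 0 -0.0063 0 -0.025 0.048" --pt "0 0 0 -0.025 0 -0.0625 0.048" --pt "0 0 0 -0.05 0 -0.1125 0.048" --pt "0 0 0 -0.075 0 -0.1625 0.048" --pt "0 0 0 -0.075 0 -0.175 0.048" --pt "0 0 0 -0.075 0 -0.175 0.048"

```text
clock: 18.1
eef_pos: [515.3, 5.0, 321.3]
tcp_rot: [-3.142, -0.002, -0.008]
contact_force: [0.3, 0.6, 0.8]
opening: 0.561
grasp_force: 0.0
```

Run:
```python
from h import *
go(515,4.5,320,-0.008)
snap('wrist','w6');snap('scene','s2')
a=cv2.imread('pics/w6.png');b=cv2.imread('pics/s2.png')[110:310,130:480]
b=cv2.resize(b,(560,320)); a=cv2.resize(a[:370],(420,278))
o=np.zeros((600,560,3),np.uint8);o[:320]=b;o[320:598,:420]=a;cv2.imwrite('pics/o.png',o)
W=world('w6');z=load('w6');hsv=cv2.cvtColor(z['c'],cv2.COLOR_RGB2HSV)
m=(hsv[...,0]>105)&(hsv[...,0]<125)&(hsv[...,1]>130)&(abs(W[...,0]-575)<20)&(abs(W[...,1]-4.5)<58)
for s in (-1,1):
    p=W[m&(s*(W[...,0]-575)>1)];print(s,len(p),np.percentile(p[:,2],[2,50,98]))
```

```text
pos [515.3   5.  321.3] rot [-3.1416e+00 -2.0000e-03 -8.2000e-03] F [0.32 0.64 0.75] t 18.1 open 0.561344746235008
turn [-0.     -0.002  -0.0002] shift [-0.0003  0.0005  0.0013]
-1 3368 [162.83065613 164.59182064 166.2571734 ]
1 3560 [162.76162057 164.58615793 166.40198578]
```

View pics/o.png

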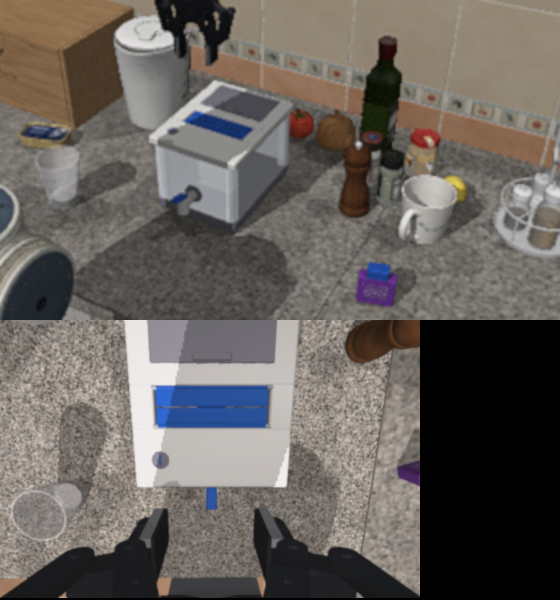

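Both leaves are shut level (z = 164.6), and the glass, mug and mill are standing. The valve travelled about 10 mm and then the stop rose to 13 N. I'll hand it in.

```bash
python3 -c "
from h import *
print(order.sign_off())"
```

```text
the job is handed in; nothing more can be done
None
```

The job is handed in after about 18 s: the cassette is pressed home on its valve (about 10 mm of travel, 13 N on the stop), both flap leaves are shut, and the glass, mug and pepper mill are still standing in the last picture.

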